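# Clamp the water pipe to its support with a U-bolt

## Robot

A 6-joint arm with a two-finger parallel gripper is mounted at the origin on the work surface. World frame = base frame: x ahead of the robot, y to its left, z up, the work surface at z = 0. Lengths are in m, angles in rad, forces in N, time in s.
With the tool pointing down it reaches from about 0.325 to 1 m from the base axis. Payload 5.1 kg.
Tool frame: the origin (TCP) lies between the finger pads; the fingertips stand 19 mm ahead of it and the grasp point (between the pads) is the TCP (robot.tip_reach is the distance from the TCP to the fingertips, in m); z points along the fingers, y is the line along which they close (so a half turn about z gives the same grasp; the last joint's range is limited). The gripper opens to 85 mm and grips with 20 to 120 N. Pads are 22 mm wide; open, the fingers measure 114 mm over their backs; the gripper's body (76 mm by 85 mm) begins 54 mm behind the grasp point. The pads swing forward as they close: fully open they stand 13 mm farther back than shut.
Start: joints at [1.236, 0.124, 1.65, -0, 1.367, -0.083], TCP at [0.162, 0.629, 0.25] pointing down, gripper open.
Joint ranges: [-2.61, 2.61], [-1.02, 2.33], [0.03, 2.71], [-1.35, 4.49], [0.32, 2.68], [-2.91, 2.91]. Speed limits (rad/s): [2.57, 2.57, 3.14, 3.14, 3.14, 3.14].

## Interface

Orientations are given as [roll, pitch, yaw] about the fixed x, y, z axes, in that order (R = Rz(yaw) Ry(pitch) Rx(roll)).
In Python, from station import robot, grab_frame, camera_model, workorder gives the robot as it stands.
- The arm moves only by the tool drive_tool, never from a script. Its argument "targets" is a list of rows, each a list of 3 entries, a list of its own where there are three numbers: the shift along the tool's x, y, z in m, then the turn about the tool's z in degrees, then the opening, from 0 (shut) to 1 (fully open). In form: [[[dx, dy, dz], turn, hand], ...]. A call has 1 to 20 rows; each row shifts and turns the commanded pose from where the row before left it, along the tool's axes as they then stand; what a row does not reach is not made up. A row lasts 1/8 s, in which the tool goes at most 62.5 mm and 10.7 degrees, less where a joint would pass 70% of its speed; a pose out of reach is approached as far as the arm can. A call with a gripper value outside its range is refused whole. The fingers move at their own pace and stop on an object; "newtons" is the grip in N (left out, the last holds). Time passes only in rows, so rows that do not move let the fingers close. It gives the time, the measured TCP pose, the force, the opening and the grip force at its end, in the units of the state.
- robot.get_obs(): the state, without advancing time (a new reading comes with each control period).
- grab_frame(name): name is "scene" or "side" or "wrist"; returns the picture (480x640x3 uint8, blue, green, red); there is no depth.
- camera_model(name): a dict with "K" (3x3 intrinsics, pixels), "T" (4x4, takes a point from camera to world coordinates). Camera axes: x right, y up, looking along -z (the intrinsics and any distortion apply to the point x, -y, -z); pixel columns grow to the right and rows downward; lengths in m; the calibration is good to about 2 mm. The wrist camera is an equidistant fisheye: a pixel r from the principal point sees the ray r / f radians off the axis. A picture is of the moment at which its call begins: read the wrist's pose just before it. camera_model takes no time and is no camera call; for the wrist camera it gives the pose at the moment of the call.
- workorder.close_job(): hands the job in; it is judged then, once.
The state is a dict: "clock": time; "joint_positions": joint angles; "joint_vel": joint speeds; "joint_efforts": joint torques, N m; "position": TCP position; "eef_rot": TCP orientation; "ft_force": force on the tool from outside, world axes, zero at the start; "wrist_torque": the same for the moment, N m; "gripper_width": finger opening in m; "grasp_force": force on a finger pad.
Only numpy, scipy, OpenCV 4.12 (cv2) and the standard library are available. Lean on these libraries where they do the work, as an engineer would, in place of code of your own. Each camera call takes 0.05 s, during which the arm holds its last target. There are 200 camera calls.

## Task

The copper water pipe for the brewer has been left swung off its steel support. Swing it back so that it lies across the middle of the support's rubber block, then take the U-bolt that fits this pipe from the black tray, put it over the pipe with one leg through each of the two holes, and push it home until its bow sits on the pipe. Feel for the holes and push gently, with no more than about 30 N, never forcing the legs against the steel or the bow against the thin pipe; leave the other two U-bolts in the tray and everything else as it lies, and let go.

Things in the scene. Friction and masses are not known exactly. Their poses are not given: they have to be found in the camera images.
- riser: Fixed upright copper riser, brass elbow on top. Origin: on the worktop on its axis, about which the pipe swings; z up. When home the pipe runs along this body's -y; the support's origin lies under that line, 237 to 267 mm from the axis. Pipe: copper, 22 mm thick, centre line 93 mm high, bare from 40 to 315 mm from the axis, ends in a brass lever valve (up to 371 mm out, 120 mm high).
- spur (a joint): Angle (rad) of the horizontal pipe about the riser's axis. 0: home, along the riser's -y, centred over the support. Positive: swung to the riser's -x side (clockwise from above): the pipe then runs along (-sin q, -cos q) in the riser's frame. It turns stiffly (about 0.6 N m), stays where it is left and never moves up or down.
- support: Fixed pipe support. Origin: on the worktop, on the centre line of its strut channel, 63 mm from the end farther from the riser (170 mm long in y, 41 wide, 21 high); +y along the pipe towards the riser, x across. On it a folded steel bracket, 84 mm (x) by 90 mm (y), 9 mm thick shelf, top face at 66 mm, a rubber block on its middle, 20 mm (x) by 46 mm (y), top at 82 mm: the pipe's bed.
- support_top (a point): Point 93 mm above the support's origin (the pipe's centre line). The shelf has two round 9.6 mm holes, one either side of the rubber block, at x = -17 and +17 mm of it (exact), at the bracket's middle in y. The bracket is screwed down anywhere along its channel: its middle and both holes lie 4 to 40 mm in +y from this point; where must be felt or seen. It stands firm.
- ubolt_bow (a point): The fitting U-bolt, middle-sized of three: 8 mm steel rod, legs 34 mm apart between centres, 42 mm over all, 65 g. Point: centre of its half-round bow; x from leg to leg, z up. Legs end 45 mm below it (last 3.5 mm taper to 5.4 mm), crown 21 mm above it. Grip over both legs from above at this height or up to 8 mm higher (fingertips over 24 mm below it would meet the shelf).
- ubolt: The same U-bolt, same origin. In the tray its bow centre is 51 mm above the worktop; with leg ends on the shelf beside the holes 111 mm; pushed home, bow on the pipe, about 91 mm. Below each hole a spring tongue bears on the leg from outside: the last 10 mm take some 3 to 15 N of push, then the bow meets the pipe and the force climbs steeply.
- clip_a (a joint): How far (m) the spring tongue under the hole at x = -17 mm is pushed out sideways: 0 with the hole empty, some 0.0005 to 0.002 with a leg right through.
- clip_b (a joint): The same under the hole at x = +17 mm.
- tray: Fixed black plastic clamp-kit tray, 92 mm (x) by 170 mm (y), 26 mm high. Origin under its centre. Three slots 67 x 10.5 mm, 20 mm deep, long in x, at y = -53, 0 and +53 mm, hold the three U-bolts upright, x along the slot; which stands where varies.
- ubolt_small_bow (a point): A smaller U-bolt for another pipe (33 mm over all); same point of the bow. To be left in the tray.
- ubolt_large_bow (a point): A larger U-bolt for another pipe (58 mm over all, crown 29 mm above this point); same point of the bow. To be left in the tray.
- wrench: Open-ended wrench, 190 mm, lying between tray and support. Not to be disturbed.
- screwdriver: Screwdriver lying on the worktop on the robot's side of the tray. Not to be disturbed.
- tumbler: Glass tumbler, 72 mm wide, 85 mm high; origin under its base. Not to be disturbed.
- mug: White mug, 82 mm wide, 85 mm high; origin under its base. Not to be disturbed.
- tin: Dark coffee tin, 80 mm wide, 110 mm high; origin under its base. Not to be disturbed.
- carton: Paper carton, 100 x 130 x 110 mm; origin under its base. Not to be disturbed.
- notebook: Black notebook, 110 x 160 x 14 mm; origin under its centre. Not to be disturbed.
Mind the look-alikes: they are no part of the job. What is shaped like the support but yellow is not meant.

How it is judged:
On the way, in this order (a step that is already met when the one before it is completed fails the run):
1. the pipe has been swung back over the support (within 0.03 rad of 0) (value of joint spur between -0.03 and 0.03 rad), for 0.2 s.
2. the U-bolt has been pushed home, bow on the pipe and legs through both holes (z of ubolt_bow in the frame of support between 0.0875 and 0.0945 m and x of ubolt_bow in the frame of support between -0.004 and 0.004 m and y of ubolt_bow in the frame of support between 0 and 0.044 m and angle between the x axis of ubolt_bow and the x axis of support, either way round below 0.15 rad and angle between ubolt_bow's own z axis and vertical below 0.25 rad and value of joint spur between -0.02 and 0.02 rad and value of joint each of clip_a, clip_b above 0.0003 m), for 0.2 s.
At the end, for the whole second after the job is handed in: Fitting U-bolt over the pipe, legs through both holes: bow centre 87.5 to 94.5 mm high (bow on pipe: 91), within 4 mm of the support's line, 0 to 44 mm along it, upright within 0.25, square within 0.15 rad; pipe within 0.02 rad of home; both tongues pushed out over 0.3 mm; at rest, released (all of step 2 and linear speed of ubolt below 0.01 m/s and velocity of joint spur between -0.02 and 0.02 rad/s); the robot touches nothing.
It fails at once if the U-bolt is forced against the support with more than 32 N (contact force between ubolt and support above 32 N).
It fails at once if the U-bolt is forced against the pipe with more than 32 N (contact force between ubolt and spur above 32 N).
It fails at once if one of the other U-bolts is taken or shifted by more than 15 mm (distance of any of ubolt_small_bow, ubolt_large_bow from where it was at the start of the episode above 0.015 m).
It fails at once if a bystander is moved by more than 20 mm (distance of any of wrench, screwdriver, tumbler, mug, tin, carton, notebook from where it was at the start of the episode above 0.02 m).
It also fails if it takes over 67 s, if anything falls off the work surface, if the arm or the gripper's body presses on something with over 40 N, if the wrist force passes 120 N, or if a joint passes its speed limit or range.

## Working session

There is one attempt and no reset: what is moved stays moved. The work goes in short steps, Python scripts to look and compute and a tool call to move; the robot and the scene stay as the last step left them, time stands still between calls to the robot, and variables do not carry over. Pictures are saved under pics/ and viewed, at most 10 in all, crops included, and the job is handed in when it is done.

Besides the shell and the picture viewer there is one more tool, called as name([rows], argument=value, ...), one row to a line, values as JSON. drive_tool: Moves the arm, as the interface text tells. Its arguments: {"type":"object","properties":{"targets":{"type":"array"},"newtons":{"type":"number"}},"required":["targets"]}

```bash
ls; mkdir -p pics; cat > h.py <<'E'
import numpy as np, cv2
from station import robot, grab_frame, camera_model, workorder
def save(n,f): cv2.imwrite(f'pics/{f}.png',n)
def ray(c,u,v):
    K=np.array(c['K']);T=np.array(c['T']);x=(u-K[0,2])/K[0,0];y=(v-K[1,2])/K[1,1]
    if c.get('fish'):
        r=np.hypot(x,y);s=np.sin(r)/r if r>1e-9 else 1;d=np.array([x*s,-y*s,-np.cos(r)])
    else: d=np.array([x,-y,-1])
    return T[:3,3],T[:3,:3]@d
def onz(c,u,v,z):
    o,d=ray(c,u,v);return o+d*(z-o[2])/d[2]
def proj(c,p):
    K=np.array(c['K']);T=np.array(c['T']);q=T[:3,:3].T@(np.array(p)-T[:3,3]);x,y,z=q[0],-q[1],-q[2]
    if c.get('fish'):
        r=np.hypot(x,y);th=np.arctan2(r,z);x,y=x/r*th,y/r*th
    else: x,y=x/z,y/z
    return np.array([K[0,0]*x+K[0,2],K[1,1]*y+K[1,2]])
def cam(n):
    c=dict(camera_model(n));c['fish']=(n=='wrist');return c
E
python3 - <<'E'
from h import *
print(robot.get_obs())
for n in ['scene','side','wrist']:
    c=cam(n);print(n,{k:np.round(v,3).tolist() if not isinstance(v,(str,bool)) else v for k,v in c.items()});cv2.imwrite(f'pics/{n}0.png',grab_frame(n))
E
```

```text
pics
{'clock': 0.0, 'joint_positions': array([ 1.23638877e+00,  1.24506407e-01,  1.65167974e+00, -1.65579662e-05,
        1.36750142e+00, -8.25856668e-02]), 'joint_vel': array([-0.00052668,  0.00031201,  0.00151109,  0.00050962, -0.0015807 ,
       -0.00114746]), 'joint_efforts': array([-1.04960953e-03, -4.23612964e+01, -3.65452266e+01, -1.92088951e-04,
        6.93352995e-03, -5.09922259e-06]), 'position': array([0.16179367, 0.62894852, 0.24904874]), 'eef_rot': array([-3.13950354e+00, -1.56658495e-04,  2.88977396e+00]), 'ft_force': array([ 0.71169059, -0.14679923,  0.39596347]), 'wrist_torque': array([-0.02112445, -0.01819624,  0.02265048]), 'grasp_force': 0.0, 'gripper_width': 0.08523374161890511}
scene {'K': [[491.22, 0.0, 324.678], [0.0, 491.22, 243.717], [0.0, 0.0, 1.0]], 'T': [[0.022, -0.803, 0.596, 1.268], [1.0, 0.028, 0.001, 0.025], [-0.018, 0.595, 0.803, 1.035], [0.0, 0.0, 0.0, 1.0]], 'fish': False}
side {'K': [[471.034, 0.0, 323.042], [0.0, 471.034, 240.517], [0.0, 0.0, 1.0]], 'T': [[0.764, 0.345, -0.545, -0.018], [-0.645, 0.421, -0.638, -0.659], [0.01, 0.839, 0.544, 0.669], [0.0, 0.0, 0.0, 1.0]], 'fish': False}
wrist {'K': [[371.648, 0.0, 321.64], [0.0, 371.648, 238.763], [0.0, 0.0, 1.0]], 'T': [[0.25, -0.929, -0.272, 0.092], [0.968, 0.239, 0.071, 0.647], [-0.001, -0.281, 0.96, 0.372], [0.0, 0.0, 0.0, 1.0]], 'fish': True}
```

View pics/scene0.png

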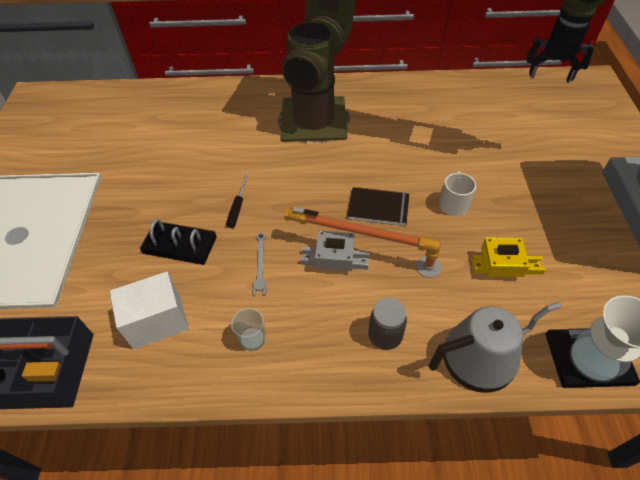

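View pics/side0.png

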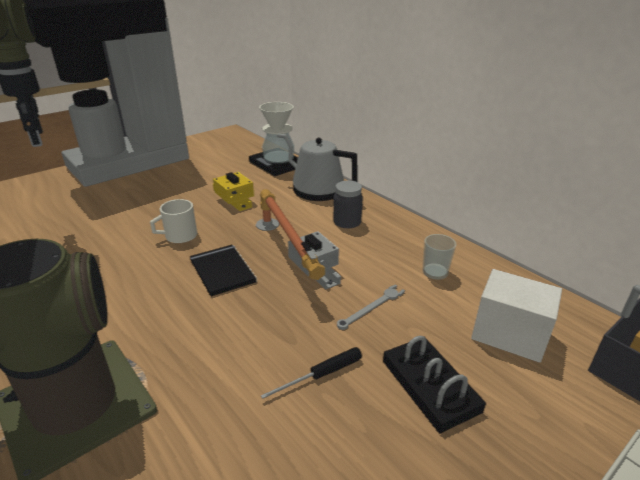

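View pics/wrist0.png

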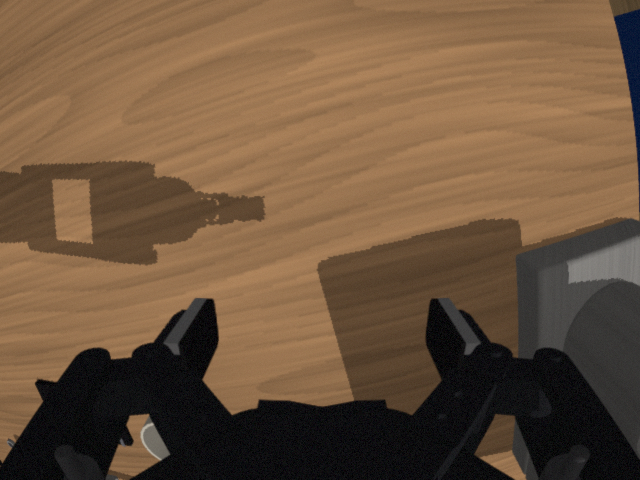

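Scene view: grey support (335,250), copper pipe from riser (430,268) swung to the robot side, ending at valve (290,213). The black tray is at (178,242), with U-bolts at (156,232), (176,237) and (195,239). Look-alikes are the yellow support (505,257) and the three U-bolts, of which the middle-sized one is wanted. Next, one close crop of both.

```bash
python3 - <<'E'
from h import *
s=cv2.imread('pics/scene0.png');d=cv2.imread('pics/side0.png')
R=lambda im,x,y,w,h:cv2.resize(im[y:y+h,x:x+w],(400,300),interpolation=cv2.INTER_CUBIC)
m=np.vstack([np.hstack([R(s,280,195,160,120),R(s,135,210,100,75)]),np.hstack([R(d,230,180,160,120),R(d,370,325,128,96)])])
cv2.imwrite('pics/m1.png',m)
c=cam('scene')
for n,u,v,z in [('riserflange',429,269,.003),('valve',290,213,.1),('elbow',430,244,.1),('tray',178,242,.026),('supL',303,257,.021),('supR',367,260,.021)]: print(n,onz(c,u,v,z).round(4))
E
```

```text
riserflange [0.5915 0.2833 0.003 ]
valve [ 0.4771 -0.0605  0.1   ]
elbow [0.5849 0.2718 0.1   ]
tray [ 0.5015 -0.3546  0.026 ]
supL [ 0.5564 -0.032   0.021 ]
supR [0.5712 0.1283 0.021 ]
```

View pics/m1.png

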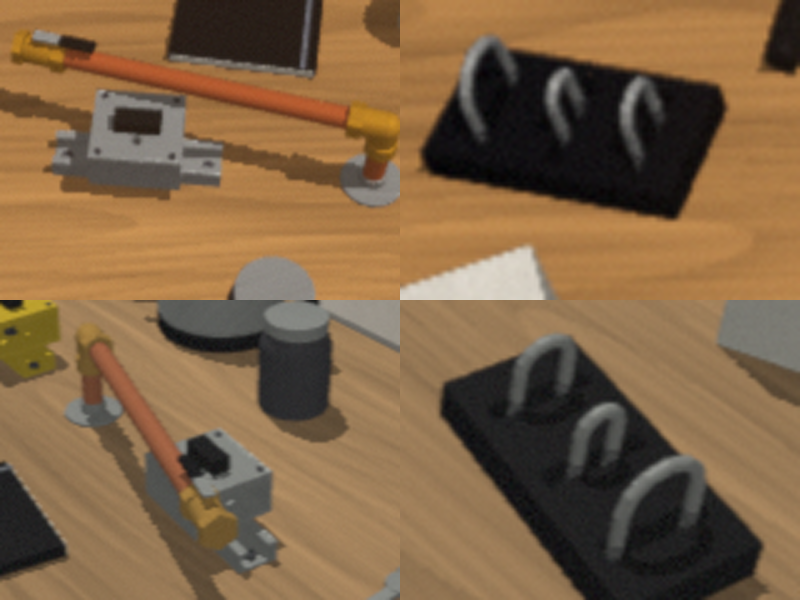

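Crops: the U-bolts left to right (scene) are large at (156,232), small at (176,237) and medium at (195,239). So the wanted one stands at the tray end nearest the support. The grey bracket has its centre near scene (335,250) and lies free of the pipe. I'll move over the support for a close look.

drive_tool([
  [[-0.045, -0.0355, -0.001], 0, 1],
  [[-0.045, -0.0355, -0.001], 0, 1],
  [[-0.045, -0.0355, -0.001], 0, 1],
  [[-0.045, -0.0355, -0.001], 0, 1],
  [[-0.045, -0.0355, -0.001], 0, 1],
  [[-0.045, -0.0355, -0.001], 0, 1],
  [[-0.045, -0.0355, -0.001], 0, 1],
  [[-0.045, -0.0355, -0.001], 0, 1],
  [[-0.045, -0.0355, -0.001], 0, 1],
  [[-0.045, -0.0355, -0.001], 0, 1],
  [[-0.045, -0.0355, -0.001], 0, 1],
  [[-0.045, -0.0355, -0.001], 0, 1],
  [[0, 0, -0.001], 10, 1],
  [[0, 0, -0.001], 10, 1],
  [[0, 0, -0.001], 10, 1],
  [[0, 0, 0], 10, 1],
  [[0, 0, 0], 10, 1],
  [[0, 0, 0], 10, 1],
  [[0, 0, 0], 10, 1],
  [[0, 0, 0], 10, 1],
])

```text
clock: 2.65
position: [0.5785, 0.0824, 0.2648]
eef_rot: [-3.141, 0.0, 1.488]
ft_force: [-0.5, -0.0, -0.5]
gripper_width: 0.0853
grasp_force: 0.0
```

```bash
python3 - <<'E'
from h import *
import json
c=cam('wrist');im=grab_frame('wrist');o=robot.get_obs()
cv2.imwrite('pics/w1.png',im);json.dump({k:np.array(v).tolist() for k,v in c.items()},open('w1.json','w'))
print(o['position'],o['eef_rot'],o['clock'],o['ft_force'])
E
```

```text
[0.57856821 0.0823644  0.26484619] [-3.14080093e+00  1.34063407e-04  1.48432778e+00] 2.7 [-0.13348322 -0.48096976 -0.235189  ]
```

View pics/w1.png

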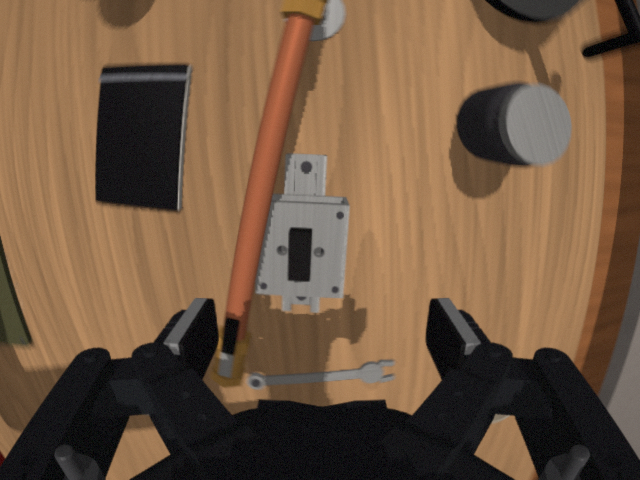

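Wrist view: holes at about (282,251) and (319,252) either side of the rubber block at (300,254). The pipe runs from (310,20) to (235,310), and the wrench lies at (320,377). Next I measure these.

```bash
cat > meas.py <<'E'
from h import *
def hole(g,u,v,r=6):
    p=g[v-r:v+r+1,u-r:u+r+1].astype(float);w=np.clip(np.percentile(p,60)-15-p,0,None)
    y,x=np.mgrid[-r:r+1,-r:r+1];return u+(w*x).sum()/w.sum(),v+(w*y).sum()/w.sum(),w.max()
def pipe(im,c,z=.093):
    h=cv2.cvtColor(im,cv2.COLOR_BGR2HSV);m=cv2.inRange(h,(3,150,90),(13,255,255))
    m=cv2.morphologyEx(m,cv2.MORPH_OPEN,np.ones((7,7)))
    n,l,s,_=cv2.connectedComponentsWithStats(m);k=1+np.argmax(s[1:,4]);P=[]
    ys=np.where((l==k).any(1))[0]
    for y in ys[10:-10:4]:
        x=np.where(l[y]==k)[0];P.append((onz(c,x[0],y,z)+onz(c,x[-1],y,z))/2)
    P=np.array(P);a=cv2.fitLine(P[:,:2].astype(np.float32),cv2.DIST_HUBER,0,.01,.01).ravel()
    d=a[:2]*np.sign(a[1]);return a[2:],d,P,s[k]
E
python3 - <<'E'
from meas import *
import json
c={k:np.array(v) if k!='fish' else True for k,v in json.load(open('w1.json')).items()}
im=cv2.imread('pics/w1.png');g=cv2.cvtColor(im,cv2.COLOR_BGR2GRAY)
h=[]
for u,v in [(282,251),(319,252)]:
    a=hole(g,u,v);p=onz(c,a[0],a[1],.066);h.append(p);print(a,p.round(4))
h=np.array(h);print('mid',h.mean(0).round(4),'sep',np.linalg.norm(h[1]-h[0]),'ang',np.arctan2(*(h[1]-h[0])[[1,0]]))
blk=(g[225:285,285:316]<45).astype(np.uint8)
y,x=np.where(blk);print('block',onz(c,285+x.mean(),225+y.mean(),.082).round(4),len(x))
for u,v in [(340,214),(263,287),(335,290),(278,209),(306,167)]:
    a=hole(g,u,v,5);print('screw',np.round(a,1),onz(c,a[0],a[1],.067).round(4))
pt,d,P,s=pipe(im,c);print('pipe',pt,d,s,P[0].round(3),P[-1].round(3))
for u,v in [(330,18)]: print('fl',onz(c,u,v,.003))
# block angle via minAreaRect
n,l,st,_=cv2.connectedComponentsWithStats(blk);k=1+np.argmax(st[1:,4]);yy,xx=np.where(l==k)
Q=np.array([onz(c,285+a,225+b,.082)[:2] for a,b in zip(xx,yy)]);print(cv2.minAreaRect((Q*1000).astype(np.float32)))
# tray U-bolt in scene
c2=cam('scene');print('ub crown',onz(c2,195,230,.072))
E
```

```text
(np.float64(282.0743931088489), np.float64(249.48707909162098), np.float64(44.0)) [0.5392 0.0527 0.066 ]
(np.float64(319.5134770889488), np.float64(251.26347708894878), np.float64(56.0)) [0.5732 0.0482 0.066 ]
mid [0.5562 0.0504 0.066 ] sep 0.034263012633531126 ang -0.131830393361624
block [0.556  0.0524 0.082 ] 1095
screw [339.6 214.9  64. ] [0.5938 0.0807 0.067 ]
screw [262.8 285.4  59. ] [0.5167 0.0189 0.067 ]
screw [334.6 289.3  60. ] [0.5842 0.0097 0.067 ]
screw [273.1 206.5  36. ] [0.5358 0.0934 0.067 ]
screw [nan nan  0.] [nan nan nan]
pipe [0.53697026 0.13479154] [0.3155321 0.9489149] [ 228   15   83  302 6705] [0.573 0.243 0.093] [0.493 0.012 0.093]
fl [0.60268543 0.27567598 0.003     ]
((555.8255004882812, 51.65497589111328), (47.84921646118164, 18.53826904296875), 82.1466064453125)
ub crown [ 0.50023348 -0.30029906  0.072     ]meas.py:4: RuntimeWarning: invalid value encountered in scalar divide
  y,x=np.mgrid[-r:r+1,-r:r+1];return u+(w*x).sum()/w.sum(),v+(w*y).sum()/w.sum(),w.max()
```

The support's x axis is at −0.135 rad and its middle at (0.556, 0.051). The riser axis is at about (0.588, 0.289), giving q ≈ 0.19. I'll grip the pipe 180 mm from the axis and swing it.

drive_tool([
  [[0.0155, -0.025, 0], 0, 1],
  [[0.016, -0.0255, 0], 0, 1],
  [[0, 0, 0.03], 6.7, 1],
  [[0, 0, 0.04], 6.7, 1],
  [[0, 0, 0.04], 0, 1],
  [[0, 0, 0.035], 0, 1],
  [[0, 0, 0.024], 0, 1],
  [[0, 0, 0], 0, 1],
  [[0, 0, 0], 0, 0],
  [[0, 0, 0], 0, 0],
  [[0, 0, 0], 0, 0],
  [[0, 0, 0], 0, 0],
  [[0, 0, 0], 0, 0],
  [[0, 0, 0], 0, 0],
], newtons=20)

```text
clock: 4.45
position: [0.5316, 0.1177, 0.0974]
eef_rot: [3.14, -0.001, 1.26]
ft_force: [-0.8, 0.0, 6.4]
gripper_width: 0.0208
grasp_force: 21.6
```

drive_tool([
  [[0, 0.0056, 0], -1.8, 0],
  [[0, 0.0056, 0], -1.8, 0],
  [[0, 0.0056, 0], -1.8, 0],
  [[0, 0.0056, 0], -1.8, 0],
  [[0, 0.0056, 0], -1.8, 0],
  [[0, 0.0056, 0], -1.7, 0],
  [[0, 0, 0], 0, 0],
  [[0, 0, 0], 0, 0],
])

```text
clock: 5.45
position: [0.5643, 0.1105, 0.0974]
eef_rot: [3.14, -0.001, 1.447]
ft_force: [-0.9, 1.3, 4.4]
gripper_width: 0.0213
grasp_force: 21.7
```

```bash
python3 - <<'E'
from meas import *
o=robot.get_obs();print(o['position'],o['eef_rot'][2],o['ft_force'])
for n in ['scene','side']:
    c=cam(n);im=grab_frame(n);pt,d,P,s=pipe(im,c);print(n,pt,d,s, 'at hole y .0505: x',pt[0]+d[0]/d[1]*(.0505-pt[1]),'ang',np.arctan2(*d))
    cv2.imwrite(f'pics/{n}1.png',im)
E
```

```text
[0.56430849 0.11053536 0.09737564] 1.4468237800892876 [-0.91133261  1.26873402  4.3835269 ]
scene [1.0716802 0.289937 ] [0.12666461 0.9919456 ] [ 324  456  316   24 5242] at hole y .0505: x 1.0411057 ang 0.12700579Traceback (most recent call last):
  File "<stdin>", line 4, in <module>
  File "meas.py", line 8, in pipe
    n,l,s,_=cv2.connectedComponentsWithStats(m);k=1+np.argmax(s[1:,4]);P=[]
                                                    ~~~~~~~~~^^^^^^^^^
    return _wrapfunc(a, 'argmax', axis=axis, out=out, **kwds)
    return bound(*args, **kwds)
ValueError: attempt to get argmax of an empty sequence
```

drive_tool([
  [[0, 0, 0], 0, 1],
  [[0, 0, 0], 0, 1],
  [[0, 0, 0], 0, 1],
  [[0, 0, 0], 0, 1],
  [[-0.01, 0, -0.04], 0, 1],
  [[-0.01, 0, -0.045], 0, 1],
  [[-0.01, 0, -0.045], 0, 1],
  [[0, 0, -0.04], 0, 1],
  [[0, 0, 0], 0, 1],
])

```text
clock: 6.68
position: [0.5618, 0.0801, 0.2713]
eef_rot: [3.133, -0.001, 1.446]
ft_force: [-0.3, -0.6, -0.8]
gripper_width: 0.0853
grasp_force: 0.0
```

```bash
python3 - <<'E'
from meas import *
o=robot.get_obs();print(o['position'],o['eef_rot'][2],o['ft_force'])
c=cam('wrist');im=grab_frame('wrist');cv2.imwrite('pics/w2.png',im)
pt,d,P,s=pipe(im,c);print(pt,d,s,'at hole x',pt[0]+d[0]/d[1]*(.0505-pt[1]),'ang',np.arctan2(*d))
for p in [(.5938,.0807,.067),(.5167,.0189,.067),(.5842,.0097,.067),(.5392,.0527,.066),(.5732,.0482,.066)]: print(proj(c,p).round(1))
cv2.imwrite('pics/w2c.png',cv2.resize(im[80:320,180:460],None,fx=2.5,fy=2.5,interpolation=cv2.INTER_CUBIC))
E
```

```text
[0.56181693 0.08009866 0.27130032] 1.446093738600315 [-0.27752071 -0.57946156 -0.79278976]
[0.56917953 0.15838559] [0.11835006 0.99297196] [ 304   14   27  307 6924] at hole x 0.5563209 ang 0.11862809
[355.4 208.3]
[281.5 281.5]
[352.7 282. ]
[299.7 244.8]
[336.8 245. ]
```

View pics/w2c.png

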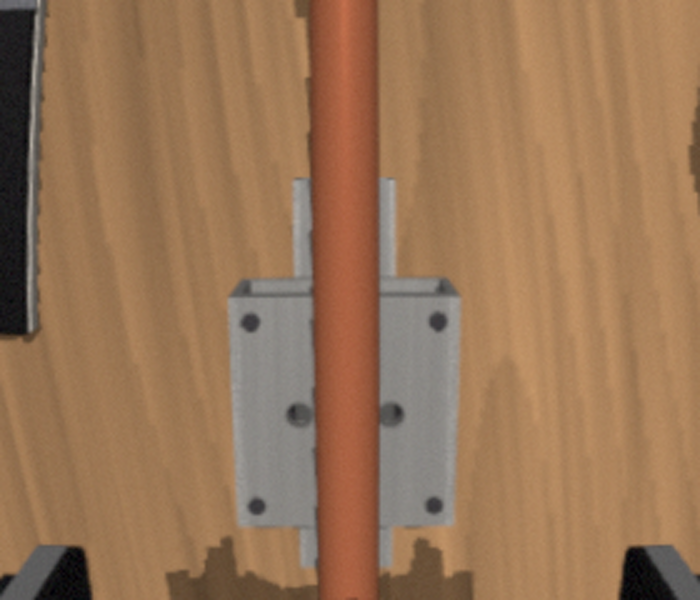

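The pipe now lies centred between the holes, which sit in the crop at (299,414) and (391,414), with screws at (250,322), (438,321), (257,506) and (434,505). I'll refine the numbers from this view.

```bash
python3 - <<'E'
from meas import *
im=cv2.imread('pics/w2.png');g=cv2.cvtColor(im,cv2.COLOR_BGR2GRAY);c=cam('wrist')
S=[]
for u,v in [(250,322),(438,321),(257,506),(434,505)]:
    a=hole(g,round(180+u/2.5),round(80+v/2.5),5);S.append(onz(c,a[0],a[1],.066))
S=np.array(S);print(S.round(4),'mid',S.mean(0).round(4))
e=(S[1]-S[0]+S[3]-S[2]);f=(S[0]-S[2]+S[1]-S[3]);print('x ang',np.arctan2(e[1],e[0]),'y ang',np.arctan2(f[0],f[1]))
for u,v in [(299,414),(391,414)]:
    a=hole(g,round(180+u/2.5),round(80+v/2.5),5);print('hole~',onz(c,a[0],a[1],.066).round(4))
pt,d,P,s=pipe(im,c)
for a,b in [(0,20),(20,40),(40,80)]: print(P[a].round(4),len(P))
q=S.mean(0);print('pipe at mid y',np.interp(q[1],P[::-1,1],P[::-1,0]))
E
```

```text
[[0.5242 0.0894 0.066 ]
 [0.591  0.0813 0.066 ]
 [0.5155 0.0188 0.066 ]
 [0.5824 0.0107 0.066 ]] mid [0.5533 0.0501 0.066 ]
x ang -0.12086163837025699 y ang 0.12210496952161608
hole~ [0.5347 0.0541 0.066 ]
hole~ [0.5725 0.0496 0.066 ]
[0.5769 0.2412 0.093 ] 72
[0.569  0.1748 0.093 ] 72
[0.5613 0.1107 0.093 ] 72
pipe at mid y 0.5554952863142392
```

The pipe is about 1.5 mm off the support line and parallel to it within 0.003 rad. That is good enough, because the bow will centre it. Now to look over the tray.

drive_tool([
  [[-0.053, -0.0005, 0.002], 0, 1],
  [[-0.053, -0.0005, 0.002], 0, 1],
  [[-0.053, -0.0005, 0.002], 0, 1],
  [[-0.053, -0.0005, 0.002], 0, 1],
  [[-0.053, -0.0005, 0.002], 0, 1],
  [[-0.053, -0.0005, 0.002], 0, 1],
  [[-0.053, -0.0005, 0.002], 0, 1],
  [[-0.053, -0.0005, 0.002], 0, 1],
  [[0, 0, 0], 0, 1],
  [[0, 0, 0], 0, 1],
])

```text
clock: 7.98
position: [0.5027, -0.3392, 0.2483]
eef_rot: [-3.139, -0.002, 1.446]
ft_force: [-0.1, -0.0, -0.9]
gripper_width: 0.0857
grasp_force: 0.0
```

```bash
python3 - <<'E'
from meas import *
import json
o=robot.get_obs();print(o['position'],o['eef_rot'],o['ft_force'])
c=cam('wrist');im=grab_frame('wrist');cv2.imwrite('pics/w3.png',im);json.dump({k:np.array(v).tolist() for k,v in c.items()},open('w3.json','w'))
cv2.imwrite('pics/w3c.png',cv2.resize(im[80:380,160:480],None,fx=2,fy=2,interpolation=cv2.INTER_CUBIC))
print(proj(c,(.5,-.3,.05)))
E
```

```text
[ 0.50267801 -0.33922484  0.24834525] [-3.13894371e+00 -2.21319723e-03  1.44616318e+00] [-0.13466042 -0.04476066 -0.91990208]
[314.02437449 171.44367215]
```

View pics/w3c.png

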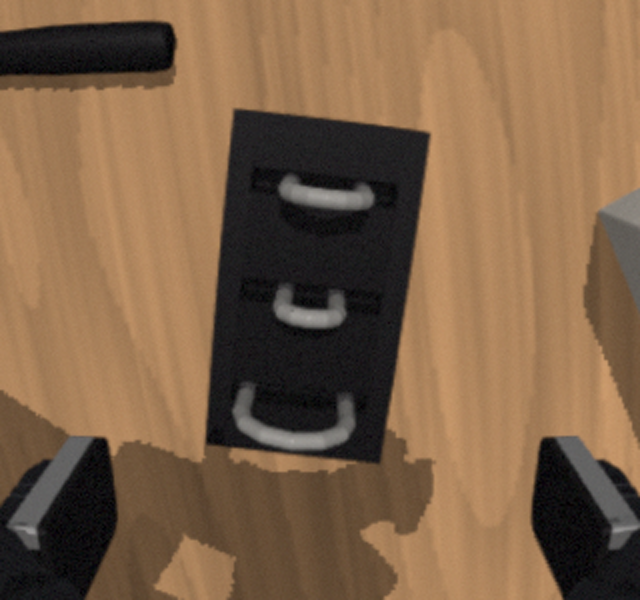

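Medium U-bolt at crop (327,190), small at (310,310) and large at (295,425). Tray corners are (235,109), (429,131), (380,462) and (207,443). The choice is confirmed: the slot at the end facing the support.

```bash
python3 - <<'E'
from meas import *
import json
c={k:np.array(v) if k!='fish' else True for k,v in json.load(open('w3.json')).items()}
im=cv2.imread('pics/w3.png');g=cv2.cvtColor(im,cv2.COLOR_BGR2GRAY)
C=np.array([onz(c,160+u/2,80+v/2,.026) for u,v in [(235,109),(429,131),(380,462),(207,443)]]);print(C.round(4),'ctr',C.mean(0).round(4))
ex=C[1]-C[0]+C[2]-C[3];ey=C[0]-C[3]+C[1]-C[2];a=np.arctan2(ex[1],ex[0]);print('ang x',a,'ang y',np.arctan2(-ey[0],ey[1]),np.linalg.norm(ex)/2,np.linalg.norm(ey)/2)
R=np.array([[np.cos(a),-np.sin(a)],[np.sin(a),np.cos(a)]])
print('slot',C.mean(0)[:2]+R@[0,.053])
m=np.zeros_like(g);m[80+80:80+108,160+125:160+200]=(g[160:188,285:360]>60)*255
n,l,s,ct=cv2.connectedComponentsWithStats(m);k=1+np.argmax(s[1:,4]);print(s[k],ct[k])
y,x=np.where(l==k)
Q=np.array([onz(c,u,v,.051)[:2] for u,v in zip(x,y)]);t=(Q-C.mean(0)[:2])@R;print('local x range at z.051',t[:,0].min(),t[:,0].max(),'local y',t[:,1].min(),t[:,1].max())
Q=np.array([onz(c,u,v,.068)[:2] for u,v in zip(x,y)]);t=(Q-C.mean(0)[:2])@R;print('z.068 y mean',np.median(t[np.abs(t[:,0]-np.median(t[:,0]))<.008,1]))
E
```

```text
[[ 0.4701 -0.2635  0.026 ]
 [ 0.5579 -0.2847  0.026 ]
 [ 0.5176 -0.4493  0.026 ]
 [ 0.4297 -0.4276  0.026 ]] ctr [ 0.4938 -0.3563  0.026 ]
ang x -0.23933401659479633 ang y -0.24068797374657913 0.09036562052354555 0.1692404203413319
slot [ 0.50639212 -0.30479717]
[299 168  48  17 489] [322.63190184 177.57873211]
local x range at z.051 -0.02009756008993902 0.02112050968154963 local y 0.04641237728556885 0.058574907229833655
z.068 y mean 0.05279614395481945
```

drive_tool([
  [[0.0345, 0, 0.0], 6.6, 1],
  [[0, 0, 0.04], 0, 1],
  [[0, 0, 0.04], 0, 1],
  [[0, 0, 0.04], 0, 1],
  [[0, 0, 0.04], 0, 1],
  [[0, 0, 0.025], 0, 1],
  [[0, 0, 0.011], 0, 1],
  [[0, 0, 0], 0, 1],
  [[0, 0, 0], 0, 0],
  [[0, 0, 0], 0, 0],
  [[0, 0, 0], 0, 0],
  [[0, 0, 0], 0, 0],
  [[0, 0, 0], 0, 0],
  [[0, 0, 0], 0, 0],
], newtons=50)

```text
clock: 9.78
position: [0.5084, -0.3066, 0.0559]
eef_rot: [3.139, 0.001, 1.331]
ft_force: [-0.2, -0.7, 5.8]
gripper_width: 0.0393
grasp_force: 50.2
```

drive_tool([
  [[0, 0, 0], 0, 0.65],
  [[0, 0, 0], 0, 0.65],
  [[0, 0, 0.003], 0, 0.65],
  [[0, 0, 0.004], 0, 0.65],
  [[0, 0, 0], 0, 0],
  [[0, 0, 0], 0, 0],
  [[0, 0, 0], 0, 0],
  [[0, 0, 0], 0, 0],
  [[0, 0, 0], 0, 0],
], newtons=50)

```text
clock: 10.9
position: [0.5075, -0.3058, 0.0473]
eef_rot: [3.142, 0.0, 1.331]
ft_force: [0.4, -0.7, -0.0]
gripper_width: 0.0402
grasp_force: 50.4
```

Bolt gripped, with its bow about 4 mm above the TCP. Comparing with the earlier pipe grip puts the holes' middle near (0.556, 0.0505) in TCP terms. Lift and carry.

drive_tool([
  [[0, 0, -0.03], 0, 0],
  [[0, 0, -0.05], 0, 0],
  [[0, 0, -0.06], -3.1, 0],
  [[0, 0, -0.06], -3.2, 0],
  [[0.04, 0.0, 0], 0, 0],
  [[0.05, 0.0, 0], 0, 0],
  [[0.052, 0.0005, 0], 0, 0],
  [[0.052, 0.0005, 0], 0, 0],
  [[0.052, 0.0005, 0], 0, 0],
  [[0.052, 0.0005, 0], 0, 0],
  [[0.04, 0, 0.02], 0, 0],
  [[0.0215, 0, 0.03], 0, 0],
  [[0, 0, 0.032], 0, 0],
  [[0, 0, 0], 0, 0],
  [[0, 0, 0], 0, 0],
])

```text
clock: 12.78
position: [0.5566, 0.0502, 0.1666]
eef_rot: [3.14, -0.0, 1.441]
ft_force: [0.5, -1.1, 0.6]
gripper_width: 0.04
grasp_force: 50.6
```

```bash
python3 - <<'E'
from meas import *
import json
o=robot.get_obs();print(o['position'],o['eef_rot'],o['ft_force'],o['gripper_width'])
c=cam('wrist');im=grab_frame('wrist');cv2.imwrite('pics/w4.png',im);json.dump({k:np.array(v).tolist() for k,v in c.items()},open('w4.json','w'))
s=grab_frame('side');cv2.imwrite('pics/side4.png',s);t=grab_frame('scene');cv2.imwrite('pics/scene4.png',t)
p=o['position']
for n in ['side','scene']: print(n,proj(cam(n),p))
m=cv2.resize(im[120:345,220:420],(533,600),interpolation=cv2.INTER_CUBIC)
q=proj(cam('side'),p-[0,0,.05]).astype(int);s=cv2.resize(s[q[1]-60:q[1]+60,q[0]-53:q[0]+53],(265,300),interpolation=cv2.INTER_CUBIC)
q=proj(cam('scene'),p-[0,0,.05]).astype(int);t=cv2.resize(t[q[1]-60:q[1]+60,q[0]-53:q[0]+53],(265,300),interpolation=cv2.INTER_CUBIC)
cv2.imwrite('pics/m4.png',np.hstack([m,np.vstack([s,t])]))
E
```

```text
[0.55661014 0.05017275 0.16660023] [ 3.14002654e+00 -1.47056034e-04  1.44076415e+00] [ 0.45975194 -1.0816705   0.63427045] 0.040019803155121464
side [312.51037922 206.72426868]
scene [335.58635236 219.44738499]
```

View pics/m4.png

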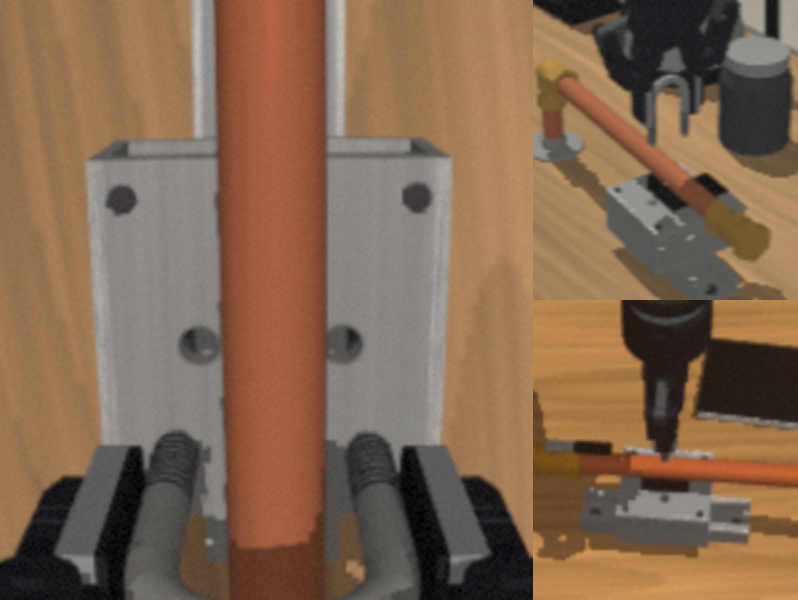

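Wrist view (crop): leg ends at (178,435) and (371,435), holes at (200,345) and (345,345), pipe centre at x≈274. The sideways line-up is good. The along-pipe offset follows from the same rays.

```bash
python3 - <<'E'
from meas import *
import json
c={k:np.array(v) if k!='fish' else True for k,v in json.load(open('w4.json')).items()}
R=lambda u,v,z:onz(c,220+u/2.667,120+v/2.667,z)
im=cv2.imread('pics/w4.png');g=cv2.cvtColor(im,cv2.COLOR_BGR2GRAY)
S=np.array([R(121,199,.066),R(416,197,.066)]);print('screws',S.round(4),S.mean(0).round(4))
H=np.array([R(199,345,.066),R(346,345,.066)]);print('holes',H.round(4),H.mean(0).round(4))
for z in (.1253,.1285):
    L=np.array([R(178,432,z),R(371,432,z)]);print('legs',z,L.round(4),L.mean(0).round(4),np.linalg.norm(L[1]-L[0]))
# legs lateral edges higher up: use widths at y=480
L=np.array([R(174,470,.140),R(374,470,.140)]);print(L.round(4))
pt,d,P,s=pipe(im,c);print('pipe at y.05',pt[0]+d[0]/d[1]*(.0505-pt[1]),d)
E
```

```text
screws [[0.5265 0.0887 0.066 ]
 [0.5938 0.0803 0.066 ]] [0.5602 0.0845 0.066 ]
holes [[0.5392 0.0516 0.066 ]
 [0.5738 0.047  0.066 ]] [0.5565 0.0493 0.066 ]
legs 0.1253 [[0.5398 0.0542 0.1253]
 [0.5743 0.0496 0.1253]] [0.557  0.0519 0.1253] 0.0347979865509458
legs 0.1285 [[0.5403 0.0555 0.1285]
 [0.5741 0.051  0.1285]] [0.5572 0.0532 0.1285] 0.03412065656070596
[[0.5403 0.0534 0.14  ]
 [0.5733 0.049  0.14  ]]
pipe at y.05 0.5568427 [0.11939936 0.9928463 ]
```

Aligned within about 0.5 mm in both directions. Lower to just above the shelf, then feel.

drive_tool([
  [[0, 0, 0.008], 0, 0],
  [[0, 0, 0.01], 0, 0],
  [[0, 0, 0.01], 0, 0],
  [[0, 0, 0.01], 0, 0],
  [[0, 0, 0.008], 0, 0],
  [[0, 0, 0.005], 0, 0],
  [[0, 0, 0.002], 0, 0],
  [[0, 0, 0], 0, 0],
  [[0, 0, 0], 0, 0],
])

```text
clock: 14.05
position: [0.5563, 0.0504, 0.1128]
eef_rot: [3.141, -0.0, 1.441]
ft_force: [0.3, 0.7, -0.4]
gripper_width: 0.0404
grasp_force: 50.6
```

drive_tool([
  [[0, 0, 0.0015], 0, 0],
  [[0, 0, 0.0015], 0, 0],
  [[0, 0, 0.0015], 0, 0],
  [[0, 0, 0.001], 0, 0],
  [[0, 0, 0], 0, 0],
])

```text
clock: 14.68
position: [0.5559, 0.0504, 0.1067]
eef_rot: [-3.141, 0.0, 1.441]
ft_force: [-0.9, -0.4, -0.3]
gripper_width: 0.0403
grasp_force: 50.6
```

drive_tool([
  [[0, 0, 0.001], 0, 0],
  [[0, 0, 0.001], 0, 0],
  [[0, 0, 0.001], 0, 0],
  [[0, 0, 0], 0, 0],
])

```text
clock: 15.18
position: [0.556, 0.0504, 0.1038]
eef_rot: [-3.142, 0.0, 1.441]
ft_force: [0.7, 0.6, -0.2]
gripper_width: 0.0402
grasp_force: 50.6
```

No resistance 3.5 mm below shelf height, so the legs are in the holes. Carry on in small steps.

drive_tool([
  [[0, 0, 0.001], 0, 0],
  [[0, 0, 0.001], 0, 0],
  [[0, 0, 0.001], 0, 0],
  [[0, 0, 0.001], 0, 0],
  [[0, 0, 0.001], 0, 0],
  [[0, 0, 0], 0, 0],
])

```text
clock: 15.92
position: [0.5561, 0.0503, 0.0988]
eef_rot: [3.141, 0.0, 1.441]
ft_force: [0.4, -1.4, 0.3]
gripper_width: 0.0399
grasp_force: 50.6
```

drive_tool([
  [[0, 0, 0.001], 0, 0],
  [[0, 0, 0.001], 0, 0],
  [[0, 0, 0.001], 0, 0],
  [[0, 0, 0], 0, 0],
])

```text
clock: 16.42
position: [0.5561, 0.0503, 0.0958]
eef_rot: [3.141, 0.0, 1.441]
ft_force: [0.2, -3.2, 0.2]
gripper_width: 0.04
grasp_force: 50.7
```

drive_tool([
  [[-0.0006, 0, 0.0007], 0, 0],
  [[0, 0, 0.0008], 0, 0],
  [[0, 0, 0.0008], 0, 0],
  [[0, 0, 0], 0, 0],
])

```text
clock: 16.92
position: [0.5563, 0.05, 0.094]
eef_rot: [3.141, -0.0, 1.441]
ft_force: [0.8, -0.1, 4.1]
gripper_width: 0.04
grasp_force: 51.0
```

drive_tool([
  [[0, 0, 0.0007], 0, 0],
  [[0, 0, 0.0007], 0, 0],
  [[0, 0, 0], 0, 0],
])

```text
clock: 17.3
position: [0.5564, 0.05, 0.0929]
eef_rot: [3.141, -0.0, 1.441]
ft_force: [-0.2, 0.0, 5.9]
gripper_width: 0.0402
grasp_force: 51.2
```

Tongue resistance has begun at 6 N. Continue towards TCP z ≈ 0.087.

drive_tool([
  [[0, 0, 0.0007], 0, 0],
  [[0, 0, 0.0007], 0, 0],
  [[0, 0, 0.0007], 0, 0],
  [[0, 0, 0], 0, 0],
])

```text
clock: 17.8
position: [0.556, 0.05, 0.0901]
eef_rot: [3.141, -0.0, 1.441]
ft_force: [0.3, -0.1, 3.5]
gripper_width: 0.0401
grasp_force: 51.1
```

drive_tool([
  [[0, 0, 0.0006], 0, 0],
  [[0, 0, 0.0006], 0, 0],
  [[0, 0, 0], 0, 0],
])

```text
clock: 18.18
position: [0.5557, 0.0498, 0.0885]
eef_rot: [-3.141, 0.0, 1.441]
ft_force: [1.5, 0.4, 2.4]
gripper_width: 0.0404
grasp_force: 51.0
```

drive_tool([
  [[0, 0, 0.0005], 0, 0],
  [[0, 0, 0.0005], 0, 0],
  [[0, 0, 0], 0, 0],
])

```text
clock: 18.55
position: [0.5558, 0.0498, 0.0876]
eef_rot: [-3.141, 0.0, 1.441]
ft_force: [0.6, 0.9, 2.2]
gripper_width: 0.0407
grasp_force: 51.0
```

drive_tool([
  [[0, 0, 0.0005], 0, 0],
  [[0, 0, 0], 0, 0],
])

```text
clock: 18.8
position: [0.5559, 0.0498, 0.0873]
eef_rot: [3.142, 0.0, 1.441]
ft_force: [0.3, -1.0, 2.5]
gripper_width: 0.0404
grasp_force: 51.0
```

drive_tool([
  [[0, 0, 0.0005], 0, 0],
  [[0, 0, 0], 0, 0],
])

```text
clock: 19.05
position: [0.5561, 0.0498, 0.0871]
eef_rot: [3.141, -0.0, 1.441]
ft_force: [1.0, -0.1, 4.9]
gripper_width: 0.0403
grasp_force: 51.1
```

drive_tool([
  [[0, 0, 0.0005], 0, 0],
  [[0, 0, 0], 0, 0],
])

```text
clock: 19.3
position: [0.5562, 0.0498, 0.0869]
eef_rot: [3.141, 0.0, 1.441]
ft_force: [-0.2, -0.1, 7.3]
gripper_width: 0.0403
grasp_force: 51.3
```

drive_tool([
  [[0, 0, 0.0004], 0, 0],
  [[0, 0, 0], 0, 0],
])

```text
clock: 19.55
position: [0.5563, 0.0498, 0.0869]
eef_rot: [3.141, 0.0, 1.441]
ft_force: [-1.9, -0.3, 7.8]
gripper_width: 0.0402
grasp_force: 51.4
```

The bow has met the pipe: z has stopped at 0.0869 and the force is rising. Relieve, open, withdraw and check.

drive_tool([
  [[0, 0, -0.0006], 0, 0],
  [[0, 0, 0], 0, 0.7],
  [[0, 0, 0], 0, 1],
  [[0, 0, 0], 0, 1],
  [[0, 0, 0], 0, 1],
  [[0, 0, -0.01], 0, 1],
  [[0, 0, -0.03], 0, 1],
  [[0, 0, -0.04], 0, 1],
  [[-0.02, 0, -0.04], 0, 1],
  [[-0.02, 0, -0.04], 0, 1],
  [[0, 0, 0], 0, 1],
  [[0, 0, 0], 0, 1],
])

```text
clock: 21.05
position: [0.5505, 0.0103, 0.2464]
eef_rot: [-3.141, -0.0, 1.441]
ft_force: [0.1, -0.1, -0.7]
gripper_width: 0.0852
grasp_force: 0.0
```

```bash
python3 - <<'E'
from meas import *
o=robot.get_obs();print(o['position'],o['eef_rot'],o['ft_force'])
c=cam('wrist');im=grab_frame('wrist');s=grab_frame('side')
q=proj(c,(.556,.0498,.11)).astype(int);m=cv2.resize(im[q[1]-100:q[1]+100,q[0]-67:q[0]+67],(400,600),interpolation=cv2.INTER_CUBIC)
cs=cam('side');print(q,proj(cs,(.5557,.0498,.112)),proj(cs,(.5557,.0498,.091)))
q=proj(cs,(.556,.0498,.09)).astype(int);print(q);s=cv2.resize(s[q[1]-60:q[1]+60,q[0]-40:q[0]+40],(400,600),interpolation=cv2.INTER_CUBIC)
cv2.imwrite('pics/m5.png',np.hstack([m,s]))
E
```

```text
[0.5504572  0.01025061 0.24641352] [-3.14143501e+00 -1.85272118e-04  1.44094901e+00] [ 0.07156238 -0.10194591 -0.68408563]
[322 178] [312.36578254 228.06818291] [312.39142797 235.89453504]
[312 236]
```

View pics/m5.png

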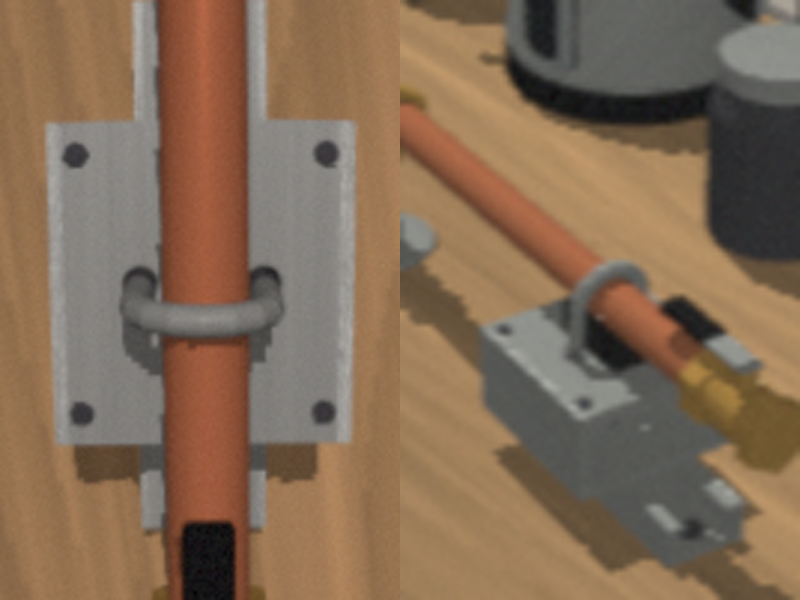

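The U-bolt straddles the pipe at crop (203,315) with both legs in the holes. Its crown in the side view is at row 229, against 228 predicted for home. Handing in.

```bash
python3 -c "
from station import workorder
print(workorder.close_job())"
```

```text
the job is handed in; nothing more can be done
None
```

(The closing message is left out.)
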